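# Build one tier of a kiln setting on the hearth

### The arm

A 7-joint arm with a two-finger parallel gripper is mounted at the origin on a cart in front of the work surface, level with it; the furniture and walls round the work are solid. World frame = base frame: x ahead of the robot, y to its left, z up, the work surface at z = 0. Lengths are in m, angles in rad, forces in N, time in s.
With the tool pointing down it reaches from about 0.425 to 0.925 m from the base axis. Payload 6.8 kg.
Tool frame: the origin (TCP) lies on the centre line of the jaws, within the pads' length; the fingertips stand 14 mm ahead of it and the grasp point (between the pads) lies 5 mm behind it (ctrl.finger_overhang is the distance from the TCP to the fingertips, in m); z points along the fingers, y is the direction in which the jaws open and shut (so a half turn about z gives the same grasp; the last joint's range is limited). The gripper opens to 85 mm and grips with 20 to 120 N. Pads are 22 mm wide; open, the fingers measure 114 mm over their backs; the gripper's body (76 mm by 85 mm) begins 54 mm behind the grasp point. The pads swing forward as they close: fully open they stand 13 mm farther back than shut.
Start: joints at [1.058, 0.477, 0.022, 1.555, -0.011, 1.109, -0.083], TCP at [0.266, -0.62, 0.223] pointing down, gripper open.
Joint ranges: [-2.96, 2.96], [-0.34, 2.1], [-1.41, 1.46], [0.24, 2.44], [-1.37, 4.51], [0.17, 1.92], [-2.96, 2.96]. Speed limits (rad/s): [2.39, 2.39, 3.14, 3.14, 3.14, 3.14, 3.14].

### API

Orientations are given as a unit quaternion [x, y, z, w].
In Python, from station import ctrl gives the robot as it stands. The module is installed in compiled form; this text tells all that it offers. Calls block until the motion is done:
- ctrl.move_pose(position, orientation): joint-space move of the TCP to a pose.
- ctrl.servo_line(position, max_speed=0.15, rotation=None, force_limit=None): straight line of the TCP; rotation=None keeps the orientation; max_speed is the mean speed in m/s. With force_limit (N) it stops when the force on the tool has changed by that much, and returns True; else False.
- ctrl.move_joints(angles): joint-space move.
- ctrl.command_gripper(opening): finger opening in m; the grip force is fixed at half the most; returns when the fingers have stopped.
- ctrl.sleep(seconds).
- ctrl.solve_ik(position, orientation): joint angles nearest the present ones, or None.
- ctrl.snapshot(name): name is "scene" or "top" or "wrist"; returns (picture, depth): 384x512x3 uint8, red, green, blue; 384x512 float32, m along the optical axis (not along the pixel's ray), 0 where there is no reading.
- ctrl.get_calibration(name): a dict with "fovy" (degrees; the focal length in pixels is half the picture's height over the tangent of half this angle, whatever the lens; pixels are square), "cx", "cy" (the principal point, pixels), "dist_coeffs" ([k1, k2, p1, p2, k3] as OpenCV has them; the pictures are not rectified), "pose" (4x4, takes a point from camera to world coordinates); the wrist camera has in their place "mount" (4x4, takes a point from camera to tool coordinates, whose origin is the TCP and whose axes are the flange's). Camera axes: x right, y up, looking along -z (the intrinsics and any distortion apply to the point x, -y, -z); pixel columns grow to the right and rows downward; lengths in m; the calibration is good to about 2 mm. A picture is of the moment at which its call begins: read the wrist's pose just before it. get_calibration takes no time and is no camera call.
A pose or a line that the arm cannot do raises ctrl.MotionError and nothing moves.
- ctrl.finish_job(): hands the job in, once; it reports no verdict.
Readings, each from a call of its own:
- ctrl.read_t(): time.
- ctrl.read_joints(): joint angles.
- ctrl.read_joint_vel(): joint speeds.
- ctrl.read_tau(): joint torques, N m.
- ctrl.read_ee_pos(): TCP position.
- ctrl.read_ee_rot(): TCP orientation.
- ctrl.read_ft_force(): force on the tool from outside, world axes, zero at the start.
- ctrl.read_moment(): the same for the moment, N m.
- ctrl.read_opening(): finger opening in m.
Only numpy, scipy, OpenCV 4.12 (cv2) and the standard library are available. Lean on these libraries where they do the work, as an engineer would, in place of code of your own. Each camera call takes 0.05 s, during which the arm holds its last target.

### The job

Set up one tier on the kiln hearth: stand the three tall posts upright on the three dark square post marks (the short posts are too low for this ware and stay where they are), with the small beaker standing upright on the ring-shaped foot mark between the three posts. Then lay the slotted kiln shelf on top of the three posts, level, centred over the hearth and in line with it, long side along long side. Leave it all standing, and never tip the beaker over.

Things in the scene. Friction and masses are not known exactly. Their poses are not given: they have to be found in the camera images.
- hearth: Fixed base of a small kiln: steel pan 246 x 212 mm, 26 mm high, with a white slab 230 x 196 mm on it; flat top 36 mm above the underside. Origin: centre of the underside; x along the long side (away from the robot), y to the left. Three dark square post marks, 32 mm, centred at x, y = (-72, 52), (-72, -52), (72, 0) mm; ring mark, 42 mm across, at (-24, 0). Left or right.
- kiln_shelf: Loose white kiln shelf, 200 x 168 x 12 mm, about 0.45 kg, flat on the bench. Origin: centre of its underside; x along the 200 mm side. Two through slots, 60 mm along x and 32 mm wide in y (y = 18 to 50 and -50 to -18 mm), leave a web 36 mm wide in y at the centre: grip the web from above, one finger in each slot.
- post_1: one of three alike tall kiln posts: pale square extruded column, 30 x 30 mm, 85 mm tall, 12 mm bore from top to bottom, about 0.15 kg, starts upright. Origin: centre of its underside; z up its length, x and y square to its sides.
- post_2: one of three alike tall kiln posts: pale square extruded column, 30 x 30 mm, 85 mm tall, 12 mm bore from top to bottom, about 0.15 kg, starts upright. Origin: centre of its underside; z up its length, x and y square to its sides.
- post_3: one of three alike tall kiln posts: pale square extruded column, 30 x 30 mm, 85 mm tall, 12 mm bore from top to bottom, about 0.15 kg, starts upright. Origin: centre of its underside; z up its length, x and y square to its sides.
- short_1: one of two alike short kiln posts: the same pale 30 x 30 mm section as the tall ones but only 45 mm tall, about 0.08 kg, upright. Not needed: it stays where it stands. Origin: centre of its underside.
- short_2: one of two alike short kiln posts: the same pale 30 x 30 mm section as the tall ones but only 45 mm tall, about 0.08 kg, upright. Not needed: it stays where it stands. Origin: centre of its underside.
- beaker: Small round brown earthenware beaker, open top, no handle, 64 mm tall, 58 mm across from the rim down to 28 mm above the bench, narrowing to a 38 mm foot; wall 3.5 mm; about 0.12 kg. Starts upright. Origin: centre of its underside; z up through its mouth. Grip it across its whole width from above.
There are look-alikes about, which are no part of the job. Leave any green look-alike of the beaker alone.

How it is judged:
By the outcome, as a careful person would: the job done as asked, in the order asked, and still so for the second after the job is handed in, with the robot touching nothing.
It also fails if it takes over 136 s, if anything falls off the work surface, if the arm or the gripper's body presses on something with over 40 N, if the wrist force passes 120 N, or if a joint passes its speed limit or range.

## Working session

There is one attempt and no reset: what is moved stays moved. The work goes in short steps, each a Python script; the robot and the scene stay as the last script left them, time stands still between calls to the robot, and variables do not carry over. Pictures are saved under pics/ and viewed, and the job is handed in when it is done.

```bash
mkdir -p pics && cat > h.py <<'E'
import numpy as np, cv2
from station import ctrl
def save(n,f):
    p,d=ctrl.snapshot(n); cv2.imwrite(f'pics/{f}.png',p[:,:,::-1]); np.save(f'pics/{f}.npy',d); return p,d
def K(n):
    c=ctrl.get_calibration(n); f=192/np.tan(np.radians(c['fovy'])/2)
    return np.array([[f,0,c['cx']],[0,f,c['cy']],[0,0,1]]),np.array(c['dist_coeffs'],float),c
E
python3 - <<'E'
from h import *
for n in ['scene','top','wrist']:
    k,d,c=K(n); print(n,k[0,0],k[0,2],k[1,2],d); print(np.round(c.get('pose',c.get('mount')),4))
    save(n,n+'0')
print(ctrl.read_t(),ctrl.read_ee_pos(),ctrl.read_ee_rot(),ctrl.read_opening(),ctrl.finger_overhang)
E
```

```text
scene 418.4112356371831 259.7896290514223 190.77879835354295 [0.03895876 0.         0.         0.         0.        ]
[[ 5.246e-01  4.122e-01 -7.449e-01 -5.039e-01]
 [-8.514e-01  2.548e-01 -4.586e-01 -7.046e-01]
 [ 8.000e-04  8.747e-01  4.846e-01  7.160e-01]
 [ 0.000e+00  0.000e+00  0.000e+00  1.000e+00]]
top 487.01453356584585 258.3840670290204 193.80589938546638 [0.02282025 0.         0.         0.         0.        ]
[[ 2.3000e-03  9.9180e-01 -1.2780e-01  3.2910e-01]
 [-1.0000e+00  1.8000e-03 -3.5000e-03 -4.6600e-02]
 [-3.3000e-03  1.2780e-01  9.9180e-01  1.9056e+00]
 [ 0.0000e+00  0.0000e+00  0.0000e+00  1.0000e+00]]
wrist 270.3652983676514 255.5246264272818 193.13398493730838 [-0.0275665  0.         0.         0.         0.       ]
[[ 6.000e-04  9.653e-01  2.610e-01  6.450e-02]
 [ 1.000e+00 -7.000e-04  1.000e-04  5.000e-04]
 [ 2.000e-04  2.610e-01 -9.653e-01 -1.497e-01]
 [ 0.000e+00  0.000e+00  0.000e+00  1.000e+00]]
0.15 [ 0.26567414 -0.62003387  0.22216126] [ 9.79586453e-01  2.01022215e-01 -1.73457024e-04 -6.48328537e-04] 0.0853850443965722 0.014
```

View pics/top0.png

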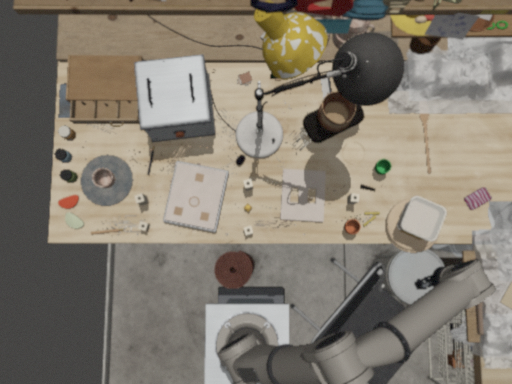

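View pics/scene0.png

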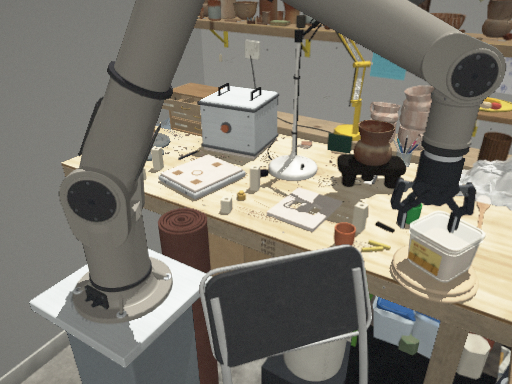

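The top view shows the hearth at about (197,197), the shelf at (303,195), five post-like blobs at (248,184), (249,231), (354,199), (140,199) and (144,227), the brown beaker at (352,228) and the green look-alike at (383,167). I'll enlarge it and measure.

```bash
python3 - <<'E'
import cv2
p=cv2.imread('pics/top0.png'); 
cv2.imwrite('pics/top0c.png',cv2.resize(p[150:250,120:280],None,fx=5,fy=5,interpolation=cv2.INTER_CUBIC))
cv2.imwrite('pics/top0d.png',cv2.resize(p[150:250,260:420],None,fx=5,fy=5,interpolation=cv2.INTER_CUBIC))
E
```

```text
(no output)
```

View pics/top0c.png

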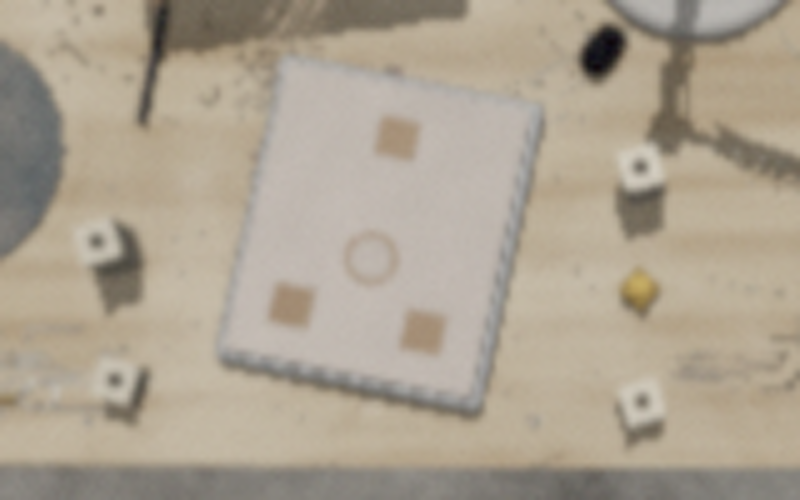

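View pics/top0d.png

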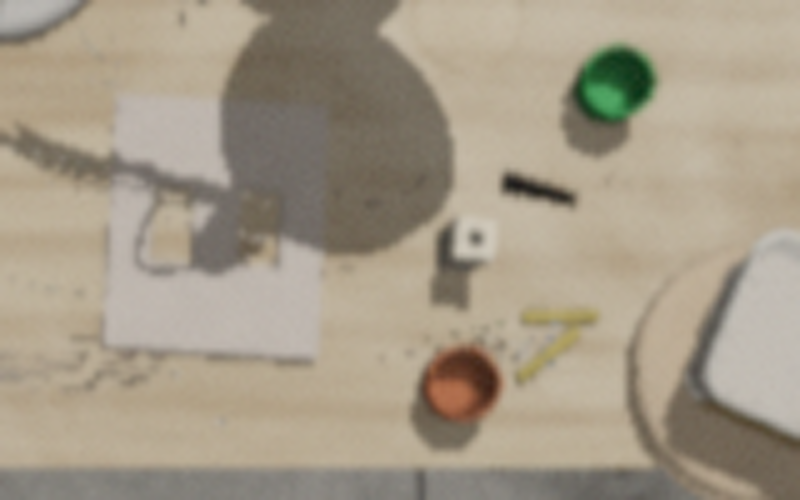

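```bash
cat >> h.py <<'E'
def ray(n,uv,T=None):
    k,d,c=K(n); uv=np.asarray(uv,float).reshape(-1,1,2)
    q=cv2.undistortPoints(uv,k,d).reshape(-1,2)
    v=np.c_[q[:,0],-q[:,1],-np.ones(len(q))]
    if T is None: T=np.array(c['pose'])
    return T[:3,3],v@T[:3,:3].T
def onplane(n,uv,z,T=None):
    o,v=ray(n,uv,T); z=np.broadcast_to(z,(len(v),)); return o+v*((z-o[2])/v[:,2])[:,None]
def wristT():
    from scipy.spatial.transform import Rotation as R
    T=np.eye(4); T[:3,:3]=R.from_quat(ctrl.read_ee_rot()).as_matrix(); T[:3,3]=ctrl.read_ee_pos()
    return T@np.array(ctrl.get_calibration('wrist')['mount'])
def proj(n,P,T=None):
    k,d,c=K(n); T=np.array(c['pose']) if T is None else T
    q=(np.asarray(P).reshape(-1,3)-T[:3,3])@T[:3,:3]; q=q*[1,-1,-1]
    return cv2.projectPoints(q,np.zeros(3),np.zeros(3),k,d)[0].reshape(-1,2)
def cloud(n,d,T=None):
    vv,uu=np.mgrid[0:384,0:512]; o,v=ray(n,np.c_[uu.ravel(),vv.ravel()],T)
    return (o+v*d.ravel()[:,None]).reshape(384,512,3)
E
python3 - <<'E'
from h import *
d=np.load('pics/top0.npy'); P=cloud('top',d)
for nm,(u,v) in dict(A=(248,184),B=(249,231),C=(354,199),D=(140,198.5),E=(144,227),beak=(352,228),green=(383,167)).items():
    w=P[int(v)-4:int(v)+5,int(u)-4:int(u)+5,2]; print(nm,np.round(np.percentile(w,[5,50,90,99]),3),P[int(v),int(u)].round(3))
for z in (.085,): print(onplane('top',[(248,184),(354,199),(140,198.5)],.085).round(3))
print(onplane('top',[(249,231),(144,227)],.045).round(3), onplane('top',[(352,227)],.064).round(3))
h=[(120+x/5,150+y/5) for x,y in [(398,138),(291,306),(423,331),(372,258)]]
print('marks',onplane('top',h,.036).round(4))
s=[(260+x/5,150+y/5) for x,y in [(118,97),(326,107),(315,360),(106,346),(172,230),(260,230)]]
print('shelf',onplane('top',s,.012).round(4))
# table edge, lamp heights
for u,v in [(258,95),(258,130),(330,75),(240,150),(172,90),(172,130),(335,110)]: print(u,v,P[v,u].round(3))
E
```

```text
A [0.002 0.081 0.091 0.094] [0.611 0.001 0.015]
B [-0.004  0.039  0.049  0.054] [ 0.426 -0.004  0.039]
C [0.007 0.078 0.086 0.091] [ 0.544 -0.399  0.09 ]
D [0.05  0.082 0.091 0.093] [0.55  0.412 0.057]
E [-0.     0.04   0.049  0.056] [0.441 0.398 0.038]
beak [-0.001  0.009  0.029  0.433] [ 0.441 -0.406 -0.001]
green [0.    0.011 0.029 0.064] [ 0.68  -0.53   0.012]
[[ 0.601 -0.001  0.085]
 [ 0.545 -0.4    0.085]
 [ 0.545  0.405  0.085]]
[[ 0.426 -0.005  0.045]
 [ 0.44   0.396  0.045]] [[ 0.441 -0.394  0.064]]
marks [[0.633  0.1887 0.036 ]
 [0.5018 0.2688 0.036 ]
 [0.4826 0.1668 0.036 ]
 [0.5391 0.2071 0.036 ]]
shelf [[ 0.6702 -0.1392  0.012 ]
 [ 0.6625 -0.303   0.012 ]
 [ 0.4629 -0.2914  0.012 ]
 [ 0.4735 -0.129   0.012 ]
 [ 0.5646 -0.181   0.012 ]
 [ 0.5647 -0.2499  0.012 ]]
258 95 [ 0.804 -0.04   0.51 ]
258 130 [ 0.809 -0.038  0.088]
330 75 [ 0.812 -0.233  0.649]
240 150 [0.749 0.034 0.007]
172 90 [0.921 0.27  0.219]
172 130 [0.791 0.279 0.154]
335 110 [ 0.889 -0.334  0.086]
```

```bash
cat >> h.py <<'E'
def qd(th): return [np.cos(th/2),np.sin(th/2),0,0]
E
python3 - <<'E'
from h import *
p=ctrl.read_ee_pos(); ctrl.servo_line([p[0],p[1],.30],max_speed=.2)
ctrl.move_pose([.50,-.34,.30],qd(0)); T=wristT(); np.save('pics/w1T.npy',T); save('wrist','w1')
print(ctrl.read_t(),ctrl.read_joints().round(2))
ctrl.move_pose([.52,.17,.30],qd(0)); T=wristT(); np.save('pics/w2T.npy',T); save('wrist','w2'); save('top','top1')
print(ctrl.read_t(),ctrl.read_ft_force().round(2),ctrl.read_ee_pos())
E
```

```text
2.1 [ 0.53  0.3  -0.04  1.63  0.01  1.21 -1.09]
4.05 [-0.1  -0.38 -0.27] [0.52050512 0.16872862 0.29988358]
```

View pics/w1.png

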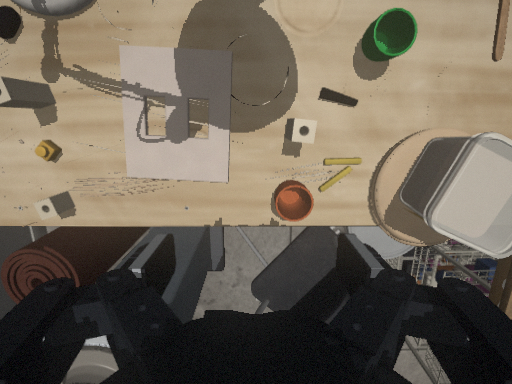

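View pics/w2.png

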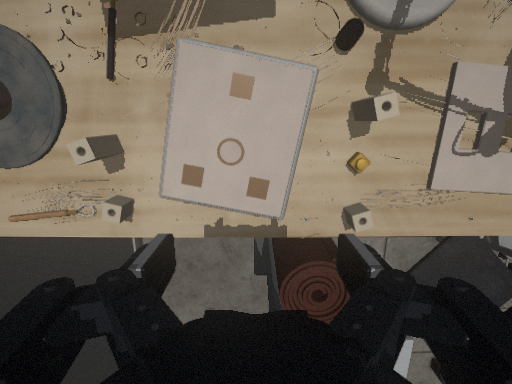

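w1 shows the shelf with corners at about (121,47)–(229,182), post C's top at (304,131) and the beaker rim at (295,202). w2 shows the hearth marks at (242,86), (192,176) and (258,188), the ring at (231,151), post D at (82,151) and post A at (385,106). Next I'll segment these.

```bash
cat >> h.py <<'E'
def sub(f,u,v,r,s=None):
    p=cv2.imread(f'pics/{f}.png'); u0,v0=int(u)-r,int(v)-r
    return p[max(v0,0):v0+2*r+1,max(u0,0):u0+2*r+1],(max(u0,0),max(v0,0))
def comp(m,u,v):
    """component containing/nearest (u,v): returns filled contour"""
    cs,_=cv2.findContours(m.astype(np.uint8),cv2.RETR_EXTERNAL,cv2.CHAIN_APPROX_NONE)
    cs=[c for c in cs if cv2.contourArea(c)>20]
    return max(cs,key=lambda c:cv2.pointPolygonTest(c,(float(u),float(v)),True))
def rect3(n,c,z,T,f=None):
    P=onplane(n,c.reshape(-1,2),z,T)[:,:2]
    (cx,cy),(w,h),a=cv2.minAreaRect((P*1000).astype(np.float32))
    return np.array([cx,cy]).round(1),round(w,1),round(h,1),round(a,1)
E
python3 - <<'E'
from h import *
for f,pts in dict(w1=dict(C=(304,131)),w2=dict(D=(82,151),A=(385,106))).items():
    p=cv2.imread(f'pics/{f}.png'); T=np.load(f'pics/{f}T.npy')
    for k,(u,v) in pts.items():
        g=p.min(axis=2); m=(g>185)
        c=comp(m,u,v); hc=rect3('wrist',c,.085,T); print(k,hc)
        # bore
        hm=(g<120); 
        s=np.zeros_like(g); cv2.drawContours(s,[c],-1,1,-1); s=cv2.erode(s,np.ones((5,5)))
        hh=(hm&(s>0)); ys,xs=np.nonzero(hh); print('  bore',len(xs),onplane('wrist',[(xs.mean(),ys.mean())],.085,T).round(4) if len(xs) else '')
p=cv2.imread('pics/w2.png'); T=np.load('pics/w2T.npy')
g=p.astype(int); m=(g[:,:,2]-g[:,:,0]>30)
for u,v in [(242,86),(192,176),(258,188)]:
    w=np.zeros_like(m); w[v-17:v+18,u-17:u+18]=m[v-17:v+18,u-17:u+18]
    c=comp(w,u,v); print('mark',rect3('wrist',c,.036,T))
w=np.zeros_like(m); w[130:172,210:252]=(g[130:172,210:252,2]-g[130:172,210:252,0])>18
c=comp(w,231,151); print('ring',rect3('wrist',c,.036,T))
P=cloud('wrist',np.load('pics/w2.npy'),T); print(P[100,210],P[110,280],P[180,225])
E
```

```text
Traceback (most recent call last):
  File "h.py", line 35, in comp
    return max(cs,key=lambda c:cv2.pointPolygonTest(c,(float(u),float(v)),True))
ValueError: max() iterable argument is empty
```

```bash
python3 - <<'E'
from h import *
p=cv2.imread('pics/w1.png'); print(p[118:148,304]); print(p[126,280:330])
ims=[]
for f,u,v in [('w1',304,131),('w1',295,202),('w2',82,151),('w2',385,106),('w2',225,150),('w1',178,115)]:
    r=25 if u not in(225,178) else 80
    s,_=sub(f,u,v,r); ims.append(cv2.resize(s,(260,260),interpolation=cv2.INTER_NEAREST))
cv2.imwrite('pics/m1.png',np.vstack([np.hstack(ims[:3]),np.hstack(ims[3:])]))
E
```

```text
[[147 174 192]
 [168 191 205]
 [177 200 211]
 [176 198 209]
 [178 199 211]
 [177 199 211]
 [174 196 209]
 [150 168 179]
 [ 71  81  89]
 [ 65  75  80]
 [ 65  74  80]
 [ 64  73  80]
 [ 65  75  82]
 [ 67  78  84]
 [ 64  75  82]
 [ 75  85  93]
 [ 87 101 107]
 [120 136 146]
 [159 180 193]
 [172 194 207]
 [171 194 206]
 [171 193 205]
 [170 195 206]
 [169 193 207]
 [162 187 200]
 [137 168 187]
 [137 168 187]
 [140 170 189]
 [137 167 188]
 [135 169 188]]
[[134 164 184]
 [136 164 185]
 [135 165 184]
 [133 164 184]
 [133 164 182]
 [ 80  97 108]
 [ 66  79  83]
 [ 63  73  79]
 [ 61  73  79]
 [ 60  72  77]
 [ 61  73  77]
 [ 61  73  78]
 [ 67  80  84]
 [128 143 151]
 [176 198 210]
 [175 199 211]
 [175 198 210]
 [176 197 210]
 [174 198 209]
 [175 198 210]
 [172 194 204]
 [159 179 189]
 [126 143 153]
 [ 73  86  92]
 [ 71  81  89]
 [ 93 108 115]
 [120 135 144]
 [154 173 184]
 [170 194 204]
 [177 201 212]
 [174 197 208]
 [176 199 211]
 [174 197 210]
 [174 196 208]
 [173 193 207]
 [172 196 207]
 [158 183 200]
 [144 174 193]
 [142 171 190]
 [143 171 190]
 [145 173 192]
 [139 168 189]
 [146 175 195]
 [144 173 194]
 [143 173 192]
 [146 174 193]
 [145 174 193]
 [149 176 194]
 [148 175 194]
 [147 175 193]]
```

View pics/m1.png

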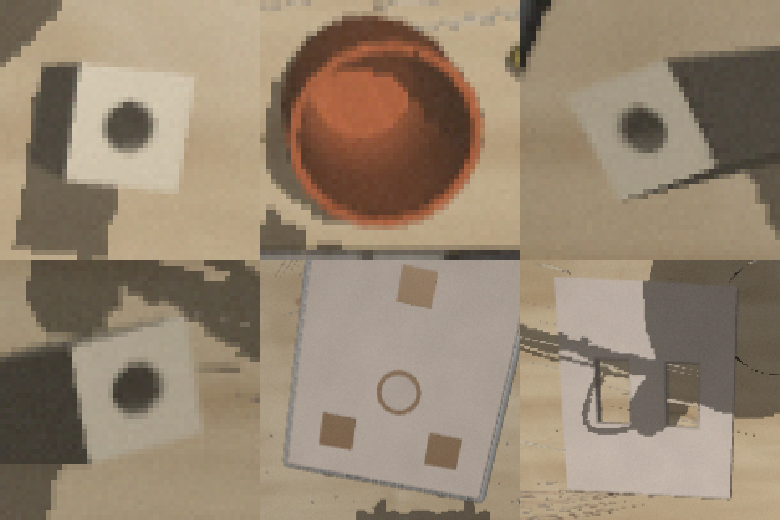

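```bash
cat >> h.py <<'E'
def post(f,u,v,T,z=.085,r=24,verbose=True):
    p=cv2.GaussianBlur(cv2.imread(f'pics/{f}.png'),(3,3),0).astype(float)
    m=(p[:,:,0]/(p[:,:,2]+1)>.775)&(p[:,:,0]>118)
    w=np.zeros_like(m); sl=np.s_[max(v-r,0):v+r+1,max(u-r,0):u+r+1]; w[sl]=m[sl]
    c=comp(w,u,v); res=rect3('wrist',c,z,T)
    s=np.zeros(m.shape,np.uint8); cv2.drawContours(s,[c],-1,1,-1); s=cv2.erode(s,np.ones((5,5)))
    ys,xs=np.nonzero((p[:,:,1]<120)&(s>0)); b=onplane('wrist',[(xs.mean(),ys.mean())],z-.003,T)[0] if len(xs) else None
    return res,b,len(xs)
E
python3 - <<'E'
from h import *
T=np.load('pics/w1T.npy');print('C',post('w1',304,131,T))
T=np.load('pics/w2T.npy');print('D',post('w2',82,151,T));print('A',post('w2',385,106,T))
p=cv2.imread('pics/w2.png')
g=p.astype(int); m=(g[:,:,2]-g[:,:,0]>30)
for u,v in [(242,86),(192,176),(258,188)]:
    w=np.zeros_like(m); w[v-17:v+18,u-17:u+18]=m[v-17:v+18,u-17:u+18]
    print('mark',rect3('wrist',comp(w,u,v),.036,T))
w=np.zeros_like(m); w[130:172,210:252]=(g[130:172,210:252,2]-g[130:172,210:252,0])>20
print('ring',rect3('wrist',comp(w,231,151),.036,T))
# slab outline corners: line fit by hand
P=cloud('wrist',np.load('pics/w2.npy'),T); print('z',P[100,210,2],P[110,280,2],P[180,225,2],P[60,140],P[151,75],P[112,376])
T=np.load('pics/w1T.npy'); p=cv2.imread('pics/w1.png').astype(int)
m=(p[:,:,2]-p[:,:,0]>70)&(p[:,:,2]>110)
c=comp(m,295,202); (cx,cy),_,_=cv2.fitEllipse(c); print('beaker',rect3('wrist',c,.064,T),onplane('wrist',[(cx,cy)],.064,T))
# shelf mask
m=(p[:,:,0]/(p[:,:,2]+1)>.85)&(p[:,:,1]>60)
w=np.zeros_like(m);w[35:195,110:245]=m[35:195,110:245]
w=cv2.morphologyEx(w.astype(np.uint8),cv2.MORPH_OPEN,np.ones((3,3)))
c=comp(w,140,80); print('shelf',rect3('wrist',c,.012,T)); cv2.imwrite('pics/ms.png',w[30:200,100:250]*255)
P=cloud('wrist',np.load('pics/w1.npy'),T); print(P[80,140],P[160,200],P[180,330])
E
```

```text
C ((array([ 550.5, -406.5]), 30.6, 30.9, 84.6), array([ 0.5508098 , -0.40636428,  0.082     ]), 59)
D ((array([546.3, 405.1]), 29.0, 28.3, 18.6), array([0.54613748, 0.40652221, 0.082     ]), 68)
A ((array([603.6,  -2.6]), 30.2, 29.2, 15.8), array([ 0.60415184, -0.00361702,  0.082     ]), 78)
mark (array([633.3, 187.3]), 32.0, 32.2, 78.7)
mark (array([502.2, 266.3]), 32.2, 32.5, 78.5)
mark (array([481.9, 164.3]), 32.4, 32.5, 79.2)
ring (array([540.2, 206.1]), 63.8, 62.1, 89.8)
z 0.03499980266993824 0.03377637969963687 0.034935857903628964 [ 6.76019170e-01  3.44762879e-01 -5.54024323e-04] [0.54629559 0.41310955 0.08386709] [0.59591491 0.01041671 0.084992  ]
beaker (array([ 443.5, -400.5]), 55.4, 56.2, 89.9) [[ 0.4446093  -0.39991536  0.064     ]]
shelf (array([ 618.4, -193.9]), 132.8, 108.4, 70.4)
[ 0.62357073 -0.16679639  0.0107739 ] [ 0.50127386 -0.25258021  0.01315858] [ 0.46650236 -0.4673782   0.0068378 ]
```

View pics/ms.png

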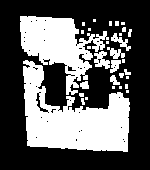

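```bash
cat >> h.py <<'E'
H=np.array([.5627,.2013]); HY=np.radians(-11.2)
def hw(x,y,H=H,HY=HY):
    c,s=np.cos(HY),np.sin(HY); return H+np.array([c*x-s*y,s*x+c*y])/1000
def pick(xy,th,zg,zup,open_=.07,close=.0,app=None):
    ctrl.command_gripper(open_)
    ctrl.move_pose([*xy,app or zup],qd(th))
    ctrl.servo_line([*xy,zg],max_speed=.2)
    ctrl.command_gripper(close); o=ctrl.read_opening()
    f=ctrl.read_ft_force(); ctrl.servo_line([*xy,zup],max_speed=.2)
    print('picked',o,ctrl.read_opening(),'dF',(ctrl.read_ft_force()-f).round(2),'t',ctrl.read_t())
def place(xy,th,zt,zup,rel,fl=6,over=.004):
    ctrl.move_pose([*xy,zup],qd(th))
    ctrl.servo_line([*xy,zt+.012],max_speed=.2)
    ctrl.sleep(.15)
    hit=ctrl.servo_line([*xy,zt-over],max_speed=.03,force_limit=fl)
    print('hit',hit,ctrl.read_ee_pos().round(4),ctrl.read_ft_force().round(1))
    p=ctrl.read_ee_pos()
    ctrl.command_gripper(rel)
    ctrl.servo_line([p[0],p[1],zup],max_speed=.2); print('t',ctrl.read_t())
E
python3 - <<'E'
from h import *
a=np.radians(15.8)
for P,t in [((.604,-.003,.055),a),((*hw(-72,-52),.09),HY),((*hw(-24,0),.09),HY)]: print(P,ctrl.solve_ik(P,qd(t)))
pick((.6039,-.0031),a,.055,.21)
place(hw(-72,-52),HY,.091,.21,.05)
ctrl.move_pose([.52,.17,.30],qd(0)); np.save('pics/w3T.npy',wristT()); save('wrist','w3')
print(ctrl.read_t())
E
```

```text
(0.604, -0.003, 0.055) [ 0.10463234  0.5775261  -0.26954169  1.84326567  0.21514128  0.74911488
 -1.57653311]
(np.float64(0.48197104255141965), np.float64(0.16427520520968003), 0.09) [-0.16907178  0.40753419 -0.34250756  2.04456761  0.20301503  0.72109367
 -2.40510552]
(np.float64(0.5391570762716194), np.float64(0.20596162442927934), 0.09) [-0.2099007   0.50018398 -0.33942663  1.88713501  0.22637567  0.79152063
 -2.43710148]
picked 0.02870005618957307 0.028998579880255802 dF [ 1.08 -0.73 -7.59] t 7.5083
hit True [0.4824 0.1649 0.0919] [0.5 0.3 2.8]
t 10.6917
11.2167
```

View pics/w3.png

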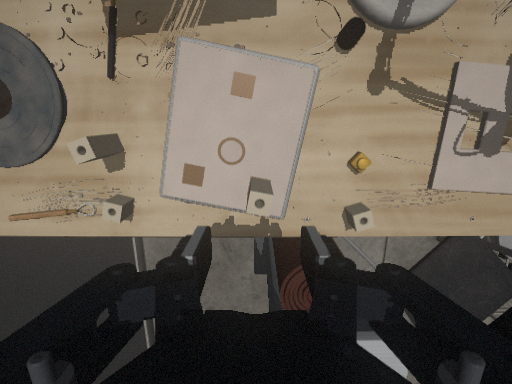

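Post A now stands on the right near mark; its top is at about (260,203). I'll check it against the target.

```bash
python3 - <<'E'
from h import *
T=np.load('pics/w3T.npy'); print(post('w3',260,203,T,z=.121,r=14), hw(-72,-52))
p=cv2.imread('pics/w3.png'); g=p.astype(int); m=(g[:,:,2]-g[:,:,0]>30)
for u,v in [(242,86),(192,176)]:
    w=np.zeros_like(m); w[v-17:v+18,u-17:u+18]=m[v-17:v+18,u-17:u+18]
    print('mark',rect3('wrist',comp(w,u,v),.036,T))
s,_=sub('w3',260,203,20); cv2.imwrite('pics/m3.png',cv2.resize(s,None,fx=10,fy=10,interpolation=cv2.INTER_NEAREST))
E
```

```text
((array([483.3, 162.9]), 35.9, 35.8, 90.0), array([0.48172671, 0.16390059, 0.118     ]), 68) [0.48197104 0.16427521]
mark (array([633.4, 187.1]), 32.4, 32.4, 79.3)
mark (array([502.3, 266.3]), 32.4, 32.4, 79.0)
```

View pics/m3.png

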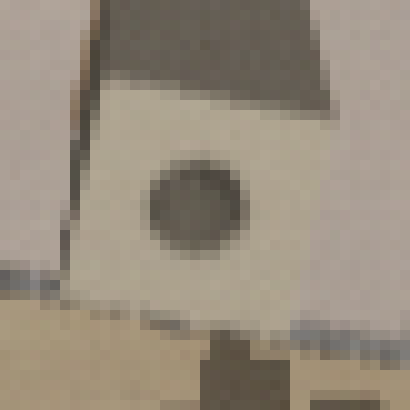

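Bore at (481.7,163.9) against a target of (482.0,164.3), so post A is good. Next are D and C.

```bash
python3 - <<'E'
from h import *
pick((.5462,.4058),np.radians(18.6),.055,.21)
place(hw(-72,52),HY,.091,.21,.05)
pick((.5506,-.4064),np.radians(-5.4),.055,.21)
ctrl.servo_line([.5506,-.4064,.25],max_speed=.2)
place(hw(72,0),HY,.091,.22,.05)
ctrl.move_pose([.52,.17,.30],qd(0)); np.save('pics/w4T.npy',wristT()); save('wrist','w4')
T=wristT()
for n,(x,y) in dict(nr=(-72,-52),nl=(-72,52),far=(72,0)).items():
    u,v=proj('wrist',[*hw(x,y),.121],T)[0].round().astype(int)
    print(n,(u,v),post('w4',u,v,T,z=.121,r=16)[1:],hw(x,y))
E
```

```text
picked 0.02899599858837283 0.028433272601294288 dF [ 1.12 -1.16 -7.95] t 14.8333
hit True [0.5025 0.2665 0.0922] [-0.6 -0.7  6.1]
t 17.8167
picked 0.028782199332199214 0.028831425361294967 dF [ 1.53 -2.27 -8.23] t 22.85
hit True [0.6336 0.1881 0.0921] [-0.4  0.7  3.4]
t 27.7917
nr (np.int64(259), np.int64(204)) (array([0.48207731, 0.16387919, 0.118     ]), 67) [0.48197104 0.16427521]
nl (np.int64(177), np.int64(188)) (array([0.50284189, 0.26583341, 0.118     ]), 72) [0.50217142 0.26629454]
far (np.int64(239), np.int64(76)) (array([0.63333527, 0.18764034, 0.118     ]), 98) [0.63332877 0.18731513]
```

View pics/w4.png

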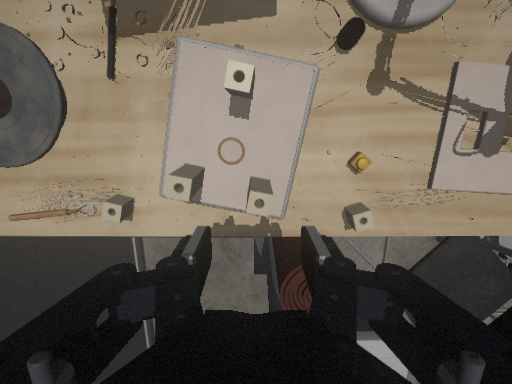

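```bash
python3 - <<'E'
from h import *
ctrl.move_pose([.50,-.22,.26],qd(0)); ctrl.sleep(.2); np.save('pics/w5T.npy',wristT()); save('wrist','w5')
ctrl.move_pose([.45,-.39,.26],qd(0)); ctrl.sleep(.2); np.save('pics/w6T.npy',wristT()); save('wrist','w6')
print(ctrl.read_t())
T=np.load('pics/w6T.npy'); p=cv2.imread('pics/w6.png').astype(int)
m=(p[:,:,2]-p[:,:,0]>65)&(p[:,:,2]>100)
u,v=proj('wrist',[.4446,-.4,.064],T)[0]
c=comp(m,u,v); (cx,cy),ax,_=cv2.fitEllipse(c); print('beaker',rect3('wrist',c,.064,T),onplane('wrist',[(cx,cy)],.064,T))
E
```

```text
31.1583
beaker (array([ 443.7, -399.8]), 55.9, 56.3, 0.2) [[ 0.44440013 -0.399984    0.064     ]]
```

View pics/w5.png

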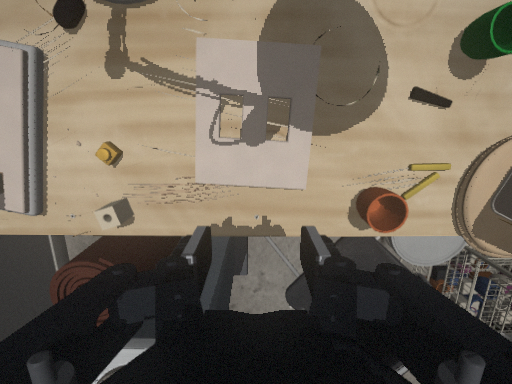

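View pics/w6.png

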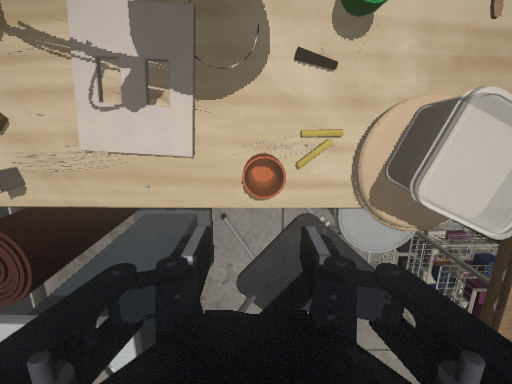

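In w5 the shelf corners are at about (197,37), (319,44), (306,189) and (195,182). In w6 the beaker is at (264,177), which puts it at (0.444,-0.400), the same as the earlier estimate. Picking up the beaker.

```bash
python3 - <<'E'
from h import *
pick((.4442,-.3999),0,.045,.27,open_=.085)
place(hw(-24,0),HY,.082,.27,.075)
ctrl.move_pose([.50,.17,.32],qd(0)); ctrl.sleep(.1); np.save('pics/w7T.npy',wristT()); save('wrist','w7'); T=wristT()
print(ctrl.read_t())
p=cv2.imread('pics/w7.png').astype(int); m=(p[:,:,2]-p[:,:,0]>50)&(p[:,:,2]>90)
u,v=proj('wrist',[*hw(-24,0),.1],T)[0]
c=comp(m,u,v); (cx,cy),ax,_=cv2.fitEllipse(c); print('beaker',rect3('wrist',c,.1,T),onplane('wrist',[(cx,cy)],.1,T),hw(-24,0))
for n,(x,y) in dict(nr=(-72,-52),nl=(-72,52),far=(72,0)).items():
    u,v=proj('wrist',[*hw(x,y),.121],T)[0].round().astype(int)
    print(n,(u,v),post('w7',u,v,T,z=.121,r=16)[1:],hw(x,y))
E
```

```text
picked 0.054552517477834676 0.05407594834227565 dF [  2.96  -2.22 -10.74] t 34.8083
hit True [0.5395 0.2061 0.0829] [-0.7 -0.9  5.4]
t 40.0417
40.5833
beaker (array([538.6, 206.3]), 55.8, 56.3, 44.6) [[0.53899196 0.20614157 0.1       ]] [0.53915708 0.20596162]
nr (np.int64(259), np.int64(184)) (array([0.48191462, 0.16406495, 0.118     ]), 60) [0.48197104 0.16427521]
nl (np.int64(181), np.int64(169)) (array([0.50234804, 0.26599037, 0.118     ]), 64) [0.50217142 0.26629454]
far (np.int64(240), np.int64(60)) (array([0.63314235, 0.18799405, 0.118     ]), 88) [0.63332877 0.18731513]
```

View pics/w7.png

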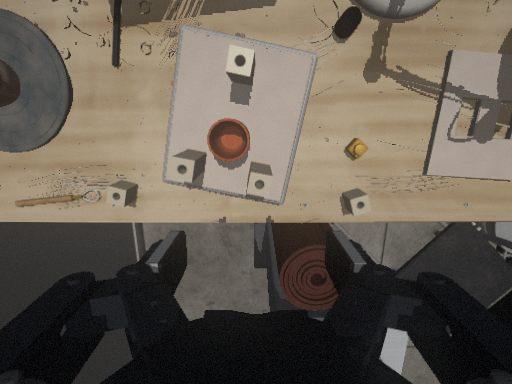

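```bash
python3 - <<'E'
from h import *
s,_=sub('w5',258,114,90); cv2.imwrite('pics/m5.png',cv2.resize(s,None,fx=3.3,fy=3.3,interpolation=cv2.INTER_NEAREST))
E
```

```text
(no output)
```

View pics/m5.png

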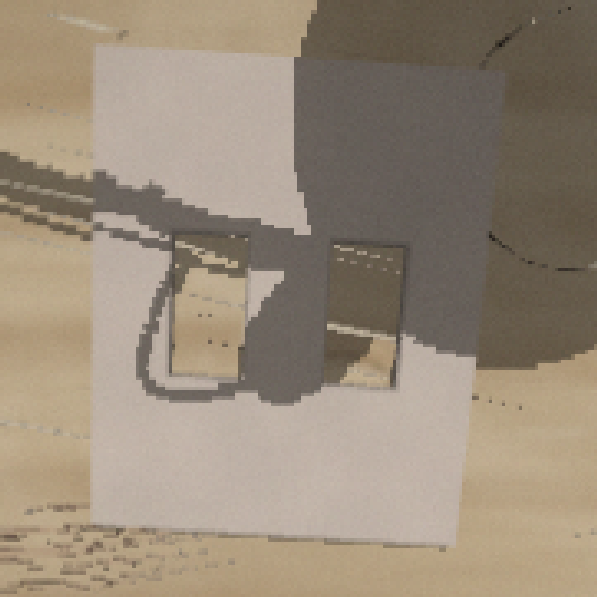

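The beaker is on the ring and the posts haven't moved. The zoomed view shows the shelf outline and both slots clearly, so I'll measure the shelf by its colour ratio.

```bash
python3 - <<'E'
from h import *
T=np.load('pics/w5T.npy'); p=cv2.bilateralFilter(cv2.imread('pics/w5.png'),7,30,3).astype(float)
r=p[:,:,0]/(p[:,:,2]+1); m=(r>.845)
w=np.zeros(m.shape,np.uint8); w[25:200,180:335]=m[25:200,180:335]
w=cv2.morphologyEx(w,cv2.MORPH_OPEN,np.ones((3,3)))
c=comp(w,258,160); print('shelf',rect3('wrist',c,.012,T))
cv2.imwrite('pics/ms2.png',cv2.resize(w[20:200,175:340]*255,None,fx=3,fy=3))
# hand-read corners from zoom (crop origin 168,24; scale 3.3)
cr=np.array([(95,45),(503,70),(456,547),(91,525)])/3.3+[168,24]-.5
Q=onplane('wrist',cr,.012,T); print(Q.round(4),Q.mean(0)); 
for i in range(4): print(np.linalg.norm(Q[i]-Q[(i+1)%4]).round(4),end=' ')
for i,j in [(0,3),(1,2)]: d=Q[i]-Q[j]; print(np.degrees(np.arctan2(d[1],d[0])))
sl=np.array([(250,234),(249,270),(247,310),(245,380),(331,242),(325,384)])/3.3+[168,24]-.5
print(onplane('wrist',sl,.012,T).round(4))
E
```

```text
shelf (array([ 569.1, -218. ]), 166.0, 197.7, 86.9)
[[ 0.6727 -0.1406  0.012 ]
 [ 0.6639 -0.3057  0.012 ]
 [ 0.4641 -0.2962  0.012 ]
 [ 0.4741 -0.1286  0.012 ]] [ 0.56872265 -0.21775916  0.012     ]
0.1653 0.2 0.1678 0.199 -3.436636458637752
-2.7176261709863967
[[ 0.6002 -0.2025  0.012 ]
 [ 0.5856 -0.202   0.012 ]
 [ 0.5691 -0.201   0.012 ]
 [ 0.5395 -0.1998  0.012 ]
 [ 0.597  -0.2367  0.012 ]
 [ 0.5378 -0.2349  0.012 ]]
```

View pics/ms2.png

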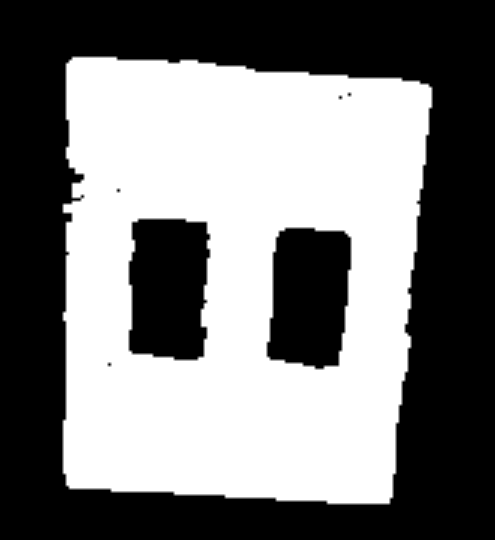

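```bash
python3 - <<'E'
from h import *
xy=(.5689,-.2181); th=np.radians(-3.1)
ctrl.command_gripper(.05); ctrl.move_pose([*xy,.12],qd(th)); print('op',ctrl.read_opening())
ctrl.servo_line([*xy,.035],max_speed=.15); ctrl.sleep(.2)
hit=ctrl.servo_line([*xy,.008],max_speed=.025,force_limit=5); z=ctrl.read_ee_pos()[2]; print('hit',hit,z,ctrl.read_ft_force().round(1))
np.save('pics/gz.npy',z)
E
```

```text
op 0.05008322726693297
hit False 0.00815502354363138 [ 0.1 -0.3 -0.4]
```

No bench contact at TCP 0.008, so the fingers are in the slots. I'll back off to 0.012, grip and lift a little.

```bash
python3 - <<'E'
from h import *
xy=(.5689,-.2181)
ctrl.servo_line([*xy,.012],max_speed=.1); f0=ctrl.read_ft_force(); ctrl.command_gripper(.0); print(ctrl.read_opening(),ctrl.read_ee_pos(),ctrl.read_ft_force().round(2))
ctrl.servo_line([*xy,.06],max_speed=.08); ctrl.sleep(.2); print(ctrl.read_opening(),(ctrl.read_ft_force()-f0).round(2),ctrl.read_moment().round(2))
ctrl.servo_line([*xy,.30],max_speed=.15); ctrl.sleep(.2); print(ctrl.read_opening(),(ctrl.read_ft_force()-f0).round(2),ctrl.read_t())
save('wrist','w8'); save('scene','s8')
E
```

```text
0.00014308577568222775 [ 0.56889    -0.21809969  0.01196616] [ 0.21 -0.44  0.18]
0.0002490895426724193 [-0.51  0.47  0.65] [-0.02 -0.03 -0.08]
-0.00016927306945072813 [ 0.53  0.91 -0.06] 48.4083
```

View pics/w8.png

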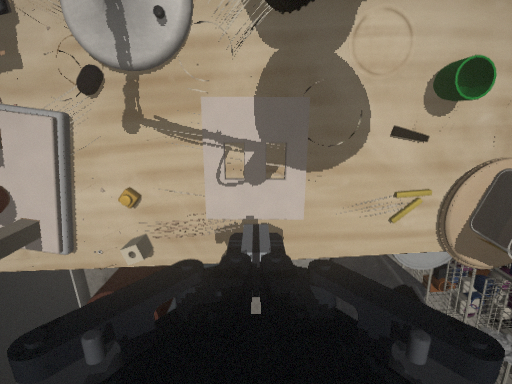

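View pics/s8.png

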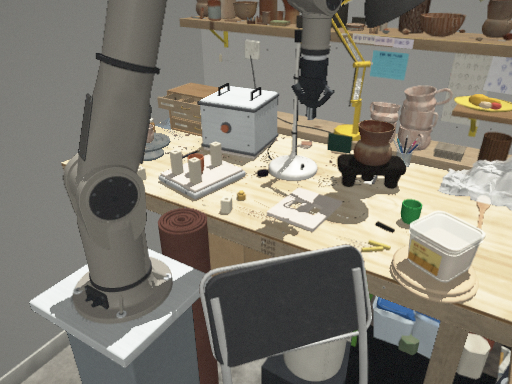

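The grip closed on nothing: opening is 0 and the shelf is still on the bench. The fingertips must reach less far than I assumed. I'll measure where they really are from the wrist depth and check whether the shelf moved.

```bash
python3 - <<'E'
from h import *
d=np.load('pics/w8.npy'); M=np.array(ctrl.get_calibration('wrist')['mount'])
P=cloud('wrist',d,M)
for v in range(214,262,4): print(v,P[v,247].round(4),P[v,257].round(4),P[v,267].round(4))
T=wristT(); W=cloud('wrist',d,T); print(W[110,220],W[180,255],W[230,180])
s,_=sub('w8',256,190,75); cv2.imwrite('pics/m8.png',cv2.resize(s,None,fx=3.9,fy=3.9,interpolation=cv2.INTER_NEAREST))
E
```

```text
214 [-0.0904 -0.0134  0.2875] [-0.0909  0.0037  0.2888] [-0.0909  0.0209  0.2889]
218 [-0.0976 -0.0134  0.2873] [-0.0979  0.0037  0.2883] [-0.098   0.021   0.2884]
222 [-0.1103 -0.014   0.3011] [-0.1099  0.0038  0.3002] [-0.1095  0.0215  0.299 ]
226 [ 0.0099 -0.0036 -0.0143] [ 0.0096  0.0018 -0.0136] [ 0.0099  0.0072 -0.0142]
230 [ 0.0097 -0.0034 -0.0191] [ 0.01    0.0017 -0.0199] [ 0.0099  0.0069 -0.0196]
234 [ 0.0096 -0.0033 -0.024 ] [ 0.0096  0.0017 -0.0242] [ 0.0101  0.0067 -0.0253]
238 [ 0.0099 -0.0031 -0.0295] [ 0.01    0.0017 -0.0297] [ 0.0096  0.0065 -0.0289]
242 [ 0.0102 -0.003  -0.0346] [ 0.0098  0.0017 -0.0339] [ 0.0097  0.0063 -0.0337]
246 [ 0.0103 -0.0028 -0.0389] [ 0.01    0.0016 -0.0384] [ 0.0101  0.0061 -0.0385]
250 [ 0.0099 -0.0028 -0.0421] [ 0.0096  0.0016 -0.0415] [ 0.0099  0.006  -0.0421]
254 [ 0.0091 -0.0027 -0.0441] [ 0.0095  0.0016 -0.0449] [ 0.011   0.0057 -0.0478]
258 [ 0.0106 -0.0025 -0.0504] [ 0.008   0.0016 -0.0457] [ 0.011   0.0056 -0.0512]
[ 0.65159193 -0.16842377  0.01243898] [ 0.53774895 -0.21660642  0.01199772] [ 0.45166698 -0.07789472  0.00203224]
```

View pics/m8.png

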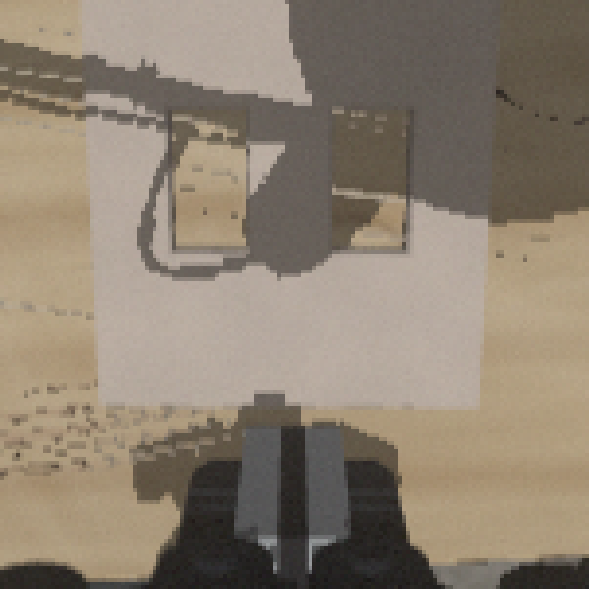

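The depth shows the closed fingertips about 12.5 mm *behind* the TCP, where the text says 14 mm ahead. That fits the missing contact: the tips closed above the shelf. I'll use the measured value. First I'll check the shelf pose again, then descend with a force guard.

```bash
cat >> h.py <<'E'
def shelf(f,T,z,box,seed):
    p=cv2.bilateralFilter(cv2.imread(f'pics/{f}.png'),7,30,3).astype(float)
    m=(p[:,:,0]/(p[:,:,2]+1)>.845); w=np.zeros(m.shape,np.uint8); a,b,c,d=box; w[a:b,c:d]=m[a:b,c:d]
    w=cv2.morphologyEx(w,cv2.MORPH_OPEN,np.ones((3,3)))
    c=comp(w,*seed); return rect3('wrist',c,z,T),w
E
python3 - <<'E'
from h import *
print(shelf('w8',wristT(),.012,(85,232,190,325),(255,200))[0])
xy=(.5689,-.2181); th=np.radians(-3.1)
ctrl.command_gripper(.05); ctrl.servo_line([*xy,.02],max_speed=.2); ctrl.sleep(.2)
hit=ctrl.servo_line([*xy,-.018],max_speed=.025,force_limit=5); print('hit',hit,ctrl.read_ee_pos().round(4),ctrl.read_ft_force().round(1),ctrl.read_t())
E
```

```text
(array([ 569.5, -217.7]), 166.3, 197.1, 86.9)
hit True [ 0.5688 -0.2181 -0.0113] [-0.9  1.3  6.3] 51.9333
```

```bash
python3 - <<'E'
from h import *
p,d=save('wrist','w9'); P=cloud('wrist',d,wristT())
cv2.imwrite('pics/m9.png',cv2.resize(p[150:270,170:340,::-1],None,fx=4.5,fy=4.5,interpolation=cv2.INTER_NEAREST))
for v in range(205,245,3): print(v,[P[v,u].round(3).tolist() for u in (205,215,225,256,290,300)])
E
```

```text
205 [[0.591, -0.193, -0.001], [0.59, -0.198, -0.001], [0.593, -0.205, 0.01], [0.593, -0.221, 0.011], [0.588, -0.239, -0.002], [0.588, -0.244, -0.001]]
208 [[0.589, -0.193, -0.001], [0.589, -0.198, -0.001], [0.592, -0.205, 0.011], [0.592, -0.221, 0.012], [0.587, -0.239, -0.001], [0.586, -0.244, -0.002]]
211 [[0.587, -0.193, -0.0], [0.586, -0.198, -0.002], [0.59, -0.205, 0.01], [0.59, -0.22, 0.012], [0.585, -0.239, -0.001], [0.584, -0.244, -0.001]]
214 [[0.585, -0.192, -0.001], [0.585, -0.198, -0.0], [0.589, -0.205, 0.01], [0.588, -0.22, 0.011], [0.583, -0.239, -0.001], [0.583, -0.244, -0.001]]
217 [[0.584, -0.192, -0.001], [0.583, -0.198, -0.001], [0.587, -0.205, 0.011], [0.587, -0.22, 0.011], [0.581, -0.239, -0.002], [0.581, -0.244, -0.001]]
220 [[0.582, -0.192, -0.002], [0.582, -0.198, -0.001], [0.586, -0.205, 0.011], [0.585, -0.22, 0.01], [0.58, -0.239, -0.0], [0.579, -0.244, -0.001]]
223 [[0.58, -0.192, -0.001], [0.58, -0.197, -0.002], [0.584, -0.205, 0.011], [0.584, -0.22, 0.011], [0.578, -0.238, -0.0], [0.577, -0.244, -0.002]]
226 [[0.578, -0.191, -0.002], [0.578, -0.197, -0.001
[... 289 characters left out ...]
 -0.001], [0.579, -0.204, 0.011], [0.579, -0.22, 0.011], [0.573, -0.238, -0.0], [0.572, -0.244, -0.001]]
235 [[0.58, -0.194, 0.014], [0.573, -0.197, -0.001], [0.577, -0.204, 0.01], [0.576, -0.22, 0.01], [0.571, -0.238, -0.001], [0.57, -0.244, -0.001]]
238 [[0.579, -0.195, 0.015], [0.571, -0.196, -0.001], [0.576, -0.204, 0.011], [0.576, -0.22, 0.012], [0.569, -0.238, -0.001], [0.568, -0.244, -0.002]]
241 [[0.577, -0.194, 0.015], [0.571, -0.197, 0.002], [0.575, -0.204, 0.012], [0.573, -0.22, 0.01], [0.567, -0.238, -0.001], [0.566, -0.244, -0.001]]
244 [[0.575, -0.194, 0.015], [0.568, -0.196, 0.0], [0.573, -0.204, 0.011], [0.572, -0.219, 0.012], [0.565, -0.238, -0.001], [0.564, -0.244, -0.002]]
```

View pics/m9.png

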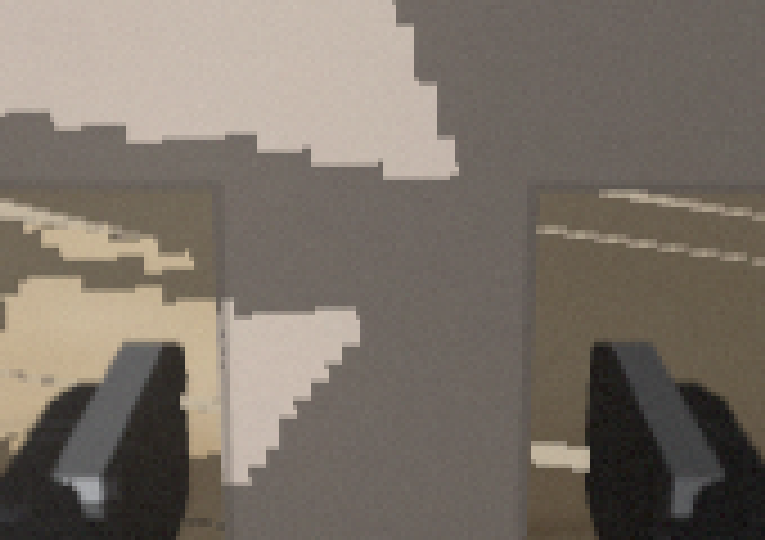

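The zoomed view shows both fingers in the slots with the web between them, tips touching the bench. I'll raise 3 mm and grip.

```bash
python3 - <<'E'
from h import *
xy=(.5689,-.2181)
ctrl.servo_line([*xy,-.0085],max_speed=.05); f0=ctrl.read_ft_force(); ctrl.command_gripper(.0); print(ctrl.read_opening(),ctrl.read_ee_pos(),ctrl.read_ft_force().round(2))
ctrl.servo_line([*xy,.02],max_speed=.06); ctrl.sleep(.2); print(ctrl.read_opening(),(ctrl.read_ft_force()-f0).round(2),ctrl.read_moment().round(2))
if ctrl.read_opening()>.03:
    ctrl.servo_line([*xy,.24],max_speed=.12); ctrl.sleep(.3); print(ctrl.read_opening(),(ctrl.read_ft_force()-f0).round(2),ctrl.read_t())
p,d=save('wrist','w10'); save('scene','s10')
M=np.array(ctrl.get_calibration('wrist')['mount']); P=cloud('wrist',d,M)
for u,v in [(140,30),(256,30),(370,30),(256,150),(150,180),(360,180)]: print(u,v,P[v,u].round(4))
E
```

```text
0.0343471441461522 [ 0.56895762 -0.21793573 -0.00830168] [-0.82  1.29  4.62]
0.03426028109013337 [-0.49  0.6  -5.63] [-0.02  0.01 -0.03]
0.03465321860770856 [ 0.06  0.07 -5.01] 55.6167
140 30 [ 0.1718 -0.1396  0.2148]
256 30 [0.1785 0.0016 0.2407]
370 30 [0.1794 0.15   0.2401]
256 150 [ 0.051   0.0012 -0.0195]
150 180 [ 0.0362 -0.0513 -0.0192]
360 180 [ 0.0363  0.0528 -0.0191]
```

View pics/w10.png

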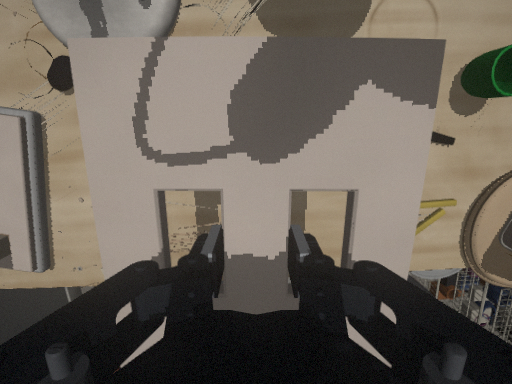

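View pics/s10.png

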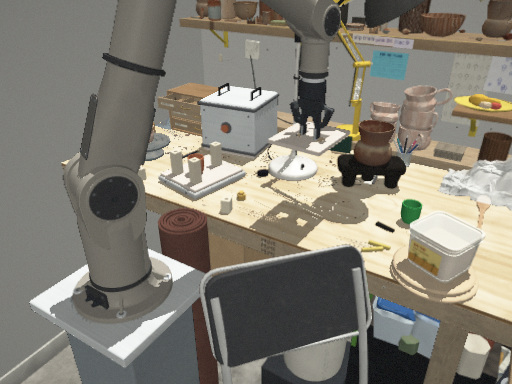

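The shelf is held level (top at tool z ≈ -0.0193 at all three points sampled). In w10 its front edge is at row 38–40, columns 75–444. Next I'll measure its offset in the hand.

```bash
python3 - <<'E'
from h import *
M=np.array(ctrl.get_calibration('wrist')['mount'])
p=cv2.bilateralFilter(cv2.imread('pics/w10.png'),7,30,3).astype(float)
r=p[:,:,0]/(p[:,:,2]+1)
d=np.load('pics/w10.npy'); P=cloud('wrist',d,M); m=(np.abs(P[:,:,2]+.0193)<.012)
# edges by depth mask
fr=[(u,np.nonzero(m[:120,u])[0][0]-.5) for u in range(90,430,5)]
L=[(np.nonzero(m[v,:200])[0][0]-.5,v) for v in range(50,200,4)]
R=[(np.nonzero(m[v,300:])[0][-1]+300.5,v) for v in range(50,200,4)]
z=-.0193
for n,a in dict(fr=fr,L=L,R=R).items():
    Q=onplane('wrist',a,z,M); ax=1 if n=='fr' else 0
    k,b=np.polyfit(Q[:,ax],Q[:,1-ax],1); res=np.std(np.polyval([k,b],Q[:,ax])-Q[:,1-ax]); print(n,'slope deg',np.degrees(np.arctan(k)).round(2),'at0',b.round(4),'res',res.round(4), Q[:,:2].min(0).round(4),Q[:,:2].max(0).round(4))
E
```

```text
fr slope deg -0.18 at0 0.1004 res 0.0002 [ 0.1    -0.0719] [0.1007 0.0756]
L slope deg 0.08 at0 -0.0828 res 0.0002 [ 0.0269 -0.083 ] [ 0.0956 -0.0823]
R slope deg 0.15 at0 0.0848 res 0.0002 [0.027  0.0846] [0.0957 0.0854]
```

```bash
python3 - <<'E'
from h import *
xy=(.5623,.2018)
ctrl.move_pose([*xy,.22],qd(HY)); ctrl.servo_line([*xy,.130],max_speed=.12); ctrl.sleep(.4)
print(ctrl.read_ee_pos().round(4),ctrl.read_opening())
hit=ctrl.servo_line([*xy,.1085],max_speed=.02,force_limit=3.5); print('hit',hit,ctrl.read_ee_pos().round(4),ctrl.read_ft_force().round(1),ctrl.read_moment().round(2),ctrl.read_t())
np.save('pics/w11T.npy',wristT()); save('wrist','w11'); save('scene','s11')
E
```

```text
[0.5624 0.2018 0.1303] 0.034321099513778944
hit True [0.5622 0.2018 0.1127] [-0.8  0.1  5.5] [-0.06  0.21  0.02] 59.3833
```

View pics/w11.png

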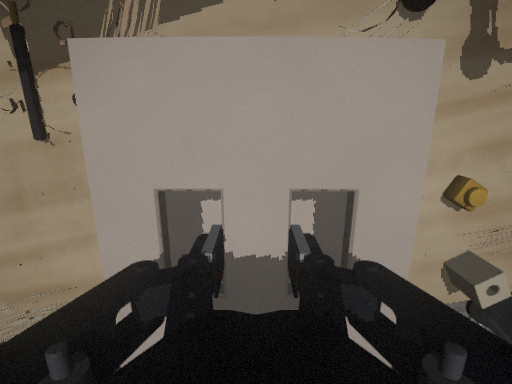

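View pics/s11.png

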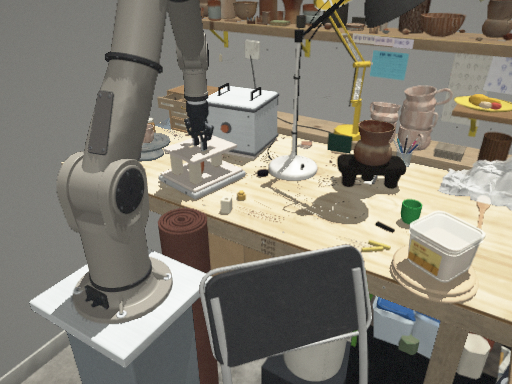

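Contact came at TCP z 0.1127 against an expected 0.1125, and the shelf looks seated on the posts. Release, retreat and look.

```bash
python3 - <<'E'
from h import *
ctrl.command_gripper(.048); print(ctrl.read_opening())
p=ctrl.read_ee_pos(); ctrl.servo_line([p[0],p[1],.20],max_speed=.08); 
ctrl.servo_line([.50,.17,.36],max_speed=.2,rotation=qd(0)); ctrl.sleep(.2)
np.save('pics/w12T.npy',wristT()); T=wristT(); pp,d=save('wrist','w12'); save('scene','s12'); print(ctrl.read_t())
W=cloud('wrist',d,T); m=(abs(W[:,:,2]-.133)<.02).astype(np.uint8)
c=comp(m,240,90); print('shelf',rect3('wrist',c,.133,T))
ys,xs=np.nonzero(cv2.erode(m,np.ones((7,7)))); Q=W[ys,xs]; A=np.c_[Q[:,:2]-Q[:,:2].mean(0),np.ones(len(Q))]; print('plane',np.linalg.lstsq(A,Q[:,2],rcond=None)[0].round(4))
E
```

```text
0.04821337316693983
62.3417
shelf (array([561.9, 200.4]), 168.2, 200.3, 78.5)
plane [-0.0025 -0.0007  0.1317]
```

View pics/w12.png

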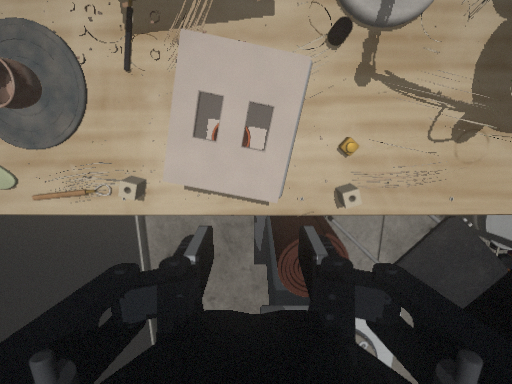

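```bash
python3 -c "
import cv2
p=cv2.imread('pics/s12.png');cv2.imwrite('pics/s12c.png',cv2.resize(p[125:205,140:260],None,fx=6,fy=6,interpolation=cv2.INTER_CUBIC))"
```

```text
(no output)
```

View pics/s12c.png

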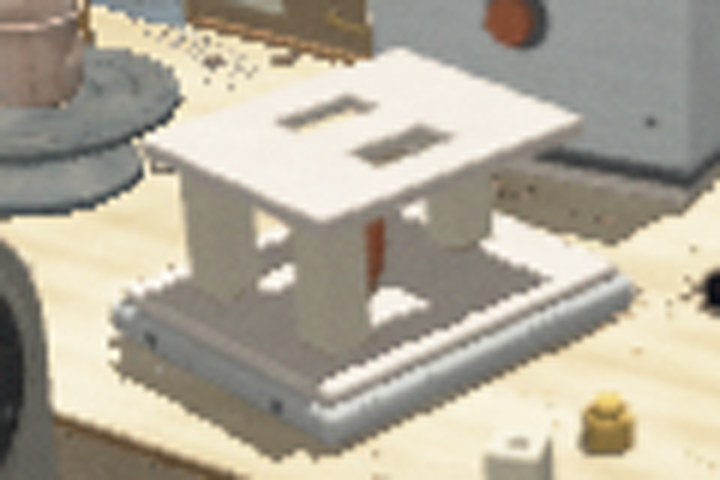

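The shelf is at (561.9,200.4) mm with yaw -11.5°, against the hearth's (562.7,201.3) and -11.2°. It is level, with a tilt of 0.15° and its top at about 0.132 m. The three posts and the beaker are upright underneath. Handing in.

```bash
python3 -c "
from station import ctrl
print(ctrl.read_t(),ctrl.read_ft_force().round(2)); print(ctrl.finish_job())"
```

```text
62.3417 [-0.15 -0.79 -0.16]
the job is handed in; nothing more can be done
None
```

The kiln tier is set up and handed in at about 62 s of the 136 s allowed. I stood the three tall posts on their marks, put the brown beaker on the ring, and laid the slotted shelf on the posts. The short posts and the green look-alike were not touched.

**Last checks (by camera):**
- **Posts:** within about 1 mm of their marks, measured before the shelf went on.
- **Beaker:** within about 0.3 mm of the ring, also measured before the shelf, and still upright under it afterwards.
- **Shelf:** about 1.2 mm off the hearth centre and 0.3° off in line. It is level to about 0.15°, with its top at about 132 mm against an expected 133 mm.

**What disagreed:**
- **Fingertips:** they sit about 12 mm behind the TCP, not 14 mm ahead as stated. My first shelf grasp therefore closed above the web and picked up nothing; the shelf did not move. I measured the tips, lowered the gripper until they touched the bench, and the second grasp held. For the same reason the beaker was gripped nearer its rim than planned, but it stayed upright.
- **Hearth position:** the top and wrist cameras differed by about 2 mm. I worked from the wrist camera, and the last shelf check uses that camera too.

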